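# Set the roller pressure on an etching press

### The arm

A 6-joint arm with a two-finger parallel gripper is mounted at the origin on the work surface. World frame = base frame: x ahead of the robot, y to its left, z up, the work surface at z = 0. Lengths are in m, angles in degrees, forces in N, time in s.
With the tool pointing down it reaches from about 0.325 to 0.775 m from the base axis. Payload 5.5 kg.
Tool frame: the origin (TCP) lies at the centre of the arm's flange, where the gripper is bolted on; the fingertips stand 182 mm ahead of it and the grasp point (between the pads) lies 163 mm ahead of it; z points along the fingers, y is the direction in which the jaws open and shut (so a half turn about z gives the same grasp; the last joint's range is limited). The gripper opens to 88 mm and grips with 3 to 60 N. Pads are 20 mm wide; open, the fingers measure 115 mm over their backs; the gripper's body (75 mm by 178 mm) begins 61 mm behind the grasp point.
Start: joints at [-77.962, 5.22, 70.514, -0, 104.267, -3.249], TCP at [0.158, -0.579, 0.405] pointing down, gripper open.
Joint ranges: [-164.24, 164.24], [-49.07, 125.15], [9.68, 141.18], [-86.29, 266.29], [3.28, 154.24], [-151.56, 151.56]. Speed limits (degrees/s): [147.25, 147.25, 172.46, 180, 180, 180].

### API

Orientations are given as [roll, pitch, yaw] about the fixed x, y, z axes, in that order (R = Rz(yaw) Ry(pitch) Rx(roll)).
In Python, from station import r gives the robot as it stands. The module is installed in compiled form; this text tells all that it offers. Calls block until the motion is done:
- r.reach(position, orientation): joint-space move of the TCP to a pose.
- r.servo_line(position, rotation=None, speed=0.15): straight line of the TCP; rotation=None keeps the orientation; speed is the mean speed in m/s.
- r.move_joints(angles): joint-space move.
- r.let_go() and r.grab(squeeze=None): open the fingers fully, or close them until they stop; squeeze is the grip in N (None keeps the last).
- r.wait(seconds).
- r.inverse_kinematics(position, orientation): joint angles nearest the present ones, or None.
- r.sense(): the state.
- r.snapshot(name): name is "scene" or "top" or "wrist"; returns a dict with "frame" (480x640x3 uint8, red, green, blue), "fx", "fy", "cx", "cy" (pixels), "R" (3x3) and "t" (3): a world point X has camera coordinates R X + t. Camera axes: x right, y down, z forward; pixel columns grow to the right and rows downward; lengths in m; the calibration is good to about 2 mm. A picture is of the moment at which its call begins. There is no depth.
A pose or a line that the arm cannot do raises r.IKError and nothing moves.
- r.hand_in(): hands the job in, once; it reports no verdict.
The state is a dict: "clock": time; "joints": joint angles; "joint_vel": joint speeds; "joint_torque": joint torques, N m; "tcp_pos": TCP position; "orientation": TCP orientation; "contact_force": force on the tool from outside, world axes, zero at the start; "torque": the same for the moment, N m; "opening": finger opening in m.
Only numpy, scipy, OpenCV 4.12 (cv2) and the standard library are available. Lean on these libraries where they do the work, as an engineer would, in place of code of your own. Each camera call takes 0.05 s, during which the arm holds its last target.

### The job

Set the pressure screw of the small etching press whose wheel has the upright crank handle: by that handle, screw it down clockwise until it comes to its stop, then back it off exactly two full turns. Finish still gripping the handle firmly between the fingers, with the wheel at rest there; do not turn the other, plain wheel and leave the zinc plate and the ink tin on the press bed where they are.

Things in the scene. Friction and masses are not known exactly. Their poses are not given: they have to be found in the camera images.
- screw (a joint): Turn of the pressure screw's wheel (rad). 0 = screwed down against its hard stop; grows as it is backed off, anticlockwise seen from above (6.283 per turn, up to 22). It starts 0.4 to 1.6 turns open. The axis is vertical and the wheel does not rise or sink. It is stiff: about 0.22 N m of friction, so 4 to 6 N at the handle; it stays where it is left.
- screw_axis (a point): Fixed point on the vertical axis of that wheel, at the height of the middle of its rim (0.237 m above the table). The wheel is dark steel, 112 mm across, rim 12 mm thick (its top 6 mm above this point), hub 30 mm across with its top 6 mm above this point, three spokes. It stands on top of one of the two grey side frames of the press, either the left or the right; nothing around it is higher than the wheels.
- handle_mid (a point): Centre, half-way up, of the upright wooden crank handle on that wheel's rim: a round grip 22 mm in diameter and 50 mm tall, 50 mm from the wheel's axis, 0.271 m above the table; its lower end is 3 mm above the rim's top. Take it from above. It spins freely on its own pin, so the fingers need not turn while they carry it round the circle.
- handle: The same crank handle; origin at the centre of its lower end, z up along the grip (its x and y axes spin freely with the grip).
- plain_rim (a point): A small steel boss on the rim of the other wheel, which has the same size but no handle; 50 mm from its axis. This wheel stands on the other side frame, 250 mm from the first, and is already set.
- zinc_plate: Flat grey metal plate 90 x 130 x 4 mm lying on the press bed on the robot's side of the roller; origin at the centre of its underside. To be left alone.
- ink_tin_mid (a point): Centre of a closed metal tin, 56 mm in diameter and 50 mm high, standing on the press bed beyond the roller. To be left alone.

How it is judged (in metres and radians):
On the way:
1. the handled screw is screwed down to its stop by its handle (value of joint screw below 0.08 rad and contact force between the fingers and handle above 1 N), for 0.2 s.
At the end, for the whole second after the job is handed in: After the stop, the screw stands two turns open (12.566 rad within 0.22) and at rest (under 0.05 rad/s); the fingers still grip the handle with over 10 N, within 35 mm of its middle; the plain rim has moved under 15 mm, plate and tin under 30 mm (value of joint screw between 12.346 and 12.786 rad and velocity of joint screw between -0.05 and 0.05 rad/s and contact force between the fingers and handle above 10 N and distance between the grasp point and handle_mid below 0.035 m and distance of plain_rim from where it was at the start of the episode below 0.015 m and distance of each of zinc_plate, ink_tin_mid from where it was at the start of the episode below 0.03 m); the arm keeps its last pose, push and grip.
It fails at once if the plain wheel is turned (its rim moved more than 15 mm) (distance of plain_rim from where it was at the start of the episode above 0.015 m).
It fails at once if the plate or the tin on the bed is disturbed (moved more than 30 mm) (distance of any of zinc_plate, ink_tin_mid from where it was at the start of the episode above 0.03 m).
It also fails if it takes over 67 s, if anything falls off the work surface, if the arm or the gripper's body presses on something with over 40 N, if the wrist force passes 120 N, or if a joint passes its speed limit or range.

## Working session

There is one attempt and no reset: what is moved stays moved. The work goes in short steps, each a Python script; the robot and the scene stay as the last script left them, time stands still between calls to the robot, and variables do not carry over. Pictures are saved under pics/ and viewed, and the job is handed in when it is done.

```bash
mkdir -p pics
python3 - <<'E'
from station import r
import cv2,json
s=r.sense();print(s)
for n in("scene","top"):
    d=r.snapshot(n);cv2.imwrite(f"pics/{n}0.png",d["frame"][:,:,::-1])
    print(n,d["fx"],d["fy"],d["cx"],d["cy"],d["R"],d["t"])
E
```

```text
{'clock': 0.0, 'joints': array([-7.79631416e+01,  5.26325309e+00,  7.05810738e+01, -6.17115327e-04,
        1.04265581e+02, -3.24884911e+00]), 'joint_vel': array([ 0.07360771,  0.04782016, -0.11079733, -0.01097089, -0.0252753 ,
        0.04992823]), 'joint_torque': array([-2.04822980e-03, -4.46457446e+01, -4.06441927e+01,  6.96490263e-02,
        2.95549294e-02, -1.38061105e-04]), 'tcp_pos': array([ 0.15818697, -0.578835  ,  0.40351296]), 'orientation': array([-1.79890235e+02, -5.63136741e-03,  1.52855506e+01]), 'contact_force': array([0.19499305, 0.05596773, 0.00237107]), 'torque': array([-0.00372407, -0.01888542, -0.00203849]), 'opening': 0.08773919184772283}
scene 433.7435100261785 433.7435100261785 315.7987587032507 240.2290851016432 [[-0.0374119   0.99929746 -0.00222187]
 [ 0.54667922  0.01860537 -0.83713539]
 [-0.83650593 -0.03253348 -0.54699122]] [-0.05739728 -0.15224206  1.2652752 ]
top 517.9085045177251 517.9085045177251 314.3025847884971 237.24433306379922 [[ 0.0266348  -0.99941928 -0.02125297]
 [-0.99806227 -0.02539062 -0.05680694]
 [ 0.05623433  0.02272482 -0.99815895]] [0.04932583 0.58193156 0.90119177]
```

View pics/scene0.png

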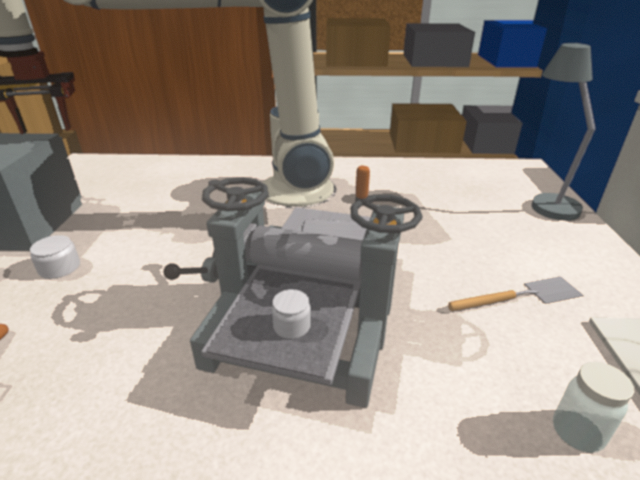

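View pics/top0.png

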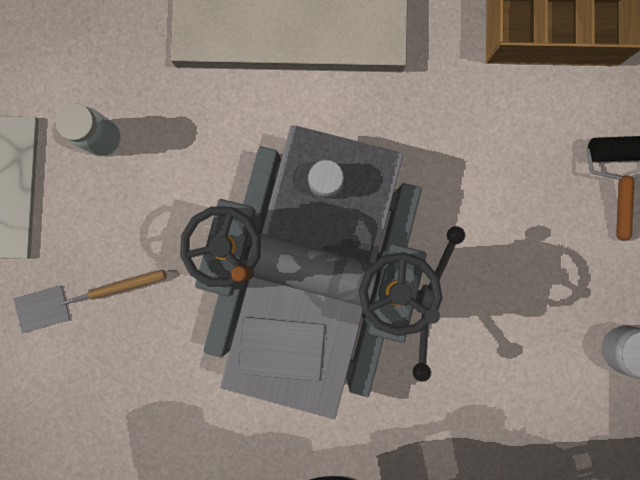

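The top view shows the handled wheel on the left, with its hub near (220,246) and the orange handle top near (241,273). The plain wheel is near (400,293). I'll enlarge this area.

```bash
cat > h.py <<'E'
import numpy as np
def pix2w(d,u,v,z):
    R=np.array(d["R"]);t=np.array(d["t"])
    ray=R.T@np.array([(u-d["cx"])/d["fx"],(v-d["cy"])/d["fy"],1]);c=-R.T@t
    return c+ray*(z-c[2])/ray[2]
def w2pix(d,X):
    c=np.array(d["R"])@X+np.array(d["t"]);return np.array([d["fx"]*c[0]/c[2]+d["cx"],d["fy"]*c[1]/c[2]+d["cy"]])
E
python3 - <<'E'
from station import r
import cv2,numpy as np
from h import *
d=r.snapshot("top");f=d["frame"][:,:,::-1].copy()
c=f[190:310,160:310];cv2.imwrite("pics/topc.png",cv2.resize(c,None,fx=5,fy=5,interpolation=cv2.INTER_CUBIC))
e=r.snapshot("scene");g=e["frame"][:,:,::-1]
c=g[170:270,340:440];cv2.imwrite("pics/scc.png",cv2.resize(c,None,fx=6,fy=6,interpolation=cv2.INTER_CUBIC))
a=pix2w(d,220,246,.243);h=pix2w(d,241,273,.296);print(a,h,np.linalg.norm((a-h)[:2]))
# fit check: draw rim
for z,R in((.237,.056),(.237,.044)):
  P=[w2pix(d,np.array([a[0]+R*np.cos(q),a[1]+R*np.sin(q),z])) for q in np.linspace(0,6.28,60)]
  P=np.array(P);print(P.min(0),P.max(0))
E
```

```text
[0.55276099 0.18534582 0.243     ] [0.51831957 0.14725826 0.296     ] 0.05135049965711311
[179.7024845  204.96564257] [262.1993207  287.76509265]
[188.51900798 213.76560041] [253.33954126 278.82118508]
```

View pics/topc.png

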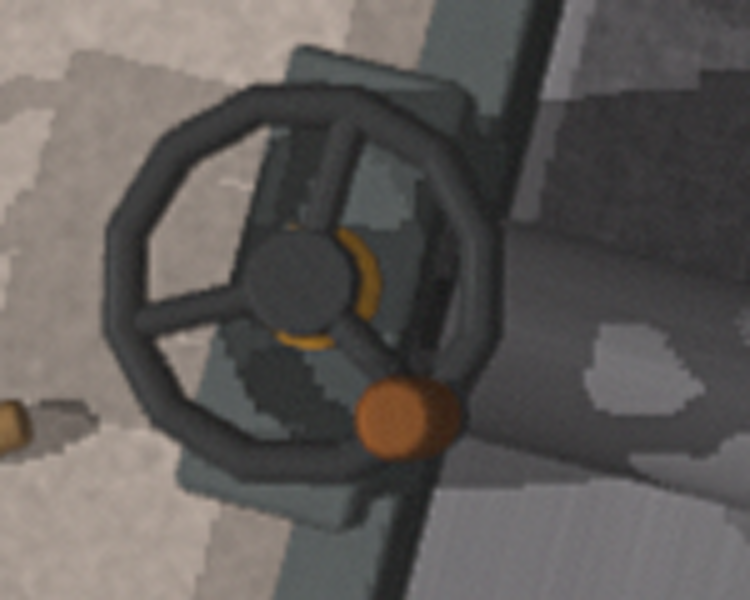

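View pics/scc.png

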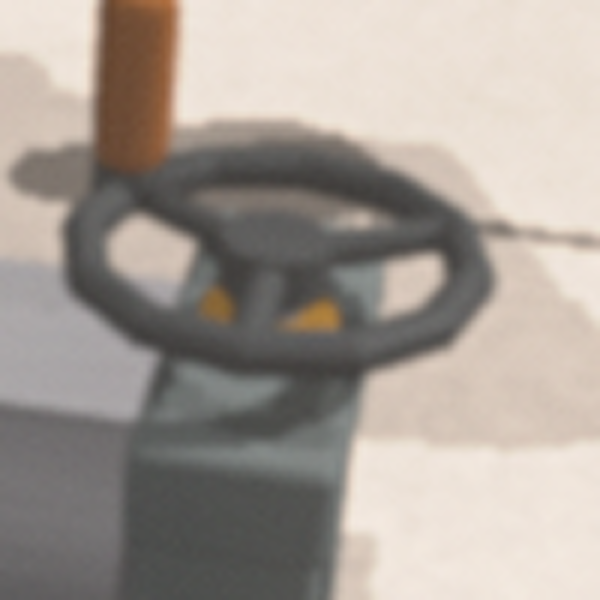

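```bash
cat >> h.py <<'E'
A=np.array([0.5527,0.1852]);
E
python3 - <<'E'
from station import r
import cv2,numpy as np
from h import *
d=r.snapshot("top")
h=pix2w(d,238.2,273.6,.296);print(h,np.linalg.norm(h[:2]-A),pix2w(d,220.2,246,.243),pix2w(d,220.6,246.7,.237))
e=r.snapshot("scene");print(w2pix(e,np.array([*h[:2],.246])), w2pix(e,np.array([*A,.243])))
p=r.sense()["tcp_pos"]
r.servo_line([p[0],p[1],.53],speed=.25)
yaw=105
r.reach([h[0],h[1],.271+.163+.08],[180,0,yaw])
s=r.sense();print(s["clock"],s["joints"],s["tcp_pos"],s["orientation"],s["contact_force"])
w=r.snapshot("wrist");cv2.imwrite("pics/w1.png",w["frame"][:,:,::-1]);print(w2pix(w,np.array([*h[:2],.296])))
t=r.snapshot("top");cv2.imwrite("pics/t1.png",t["frame"][:,:,::-1])
E
```

```text
[0.51748915 0.15069325 0.296     ] 0.04930030659301838 [0.55276793 0.18507683 0.243     ] [0.55204405 0.18572836 0.237     ]
[361.67083439 194.86413482] [385.33884844 207.52125067]
3.8083 [ 1.25481776e+01 -1.26537934e+00  6.59101416e+01 -1.06366705e-02
  1.15357226e+02 -2.38201928e+00] [0.51773048 0.15003815 0.51396555] [-1.79997614e+02  9.52110376e-03  1.04925642e+02] [-0.11935684  0.8417411   0.56818741]
[318.25643936 273.47549568]
```

View pics/w1.png

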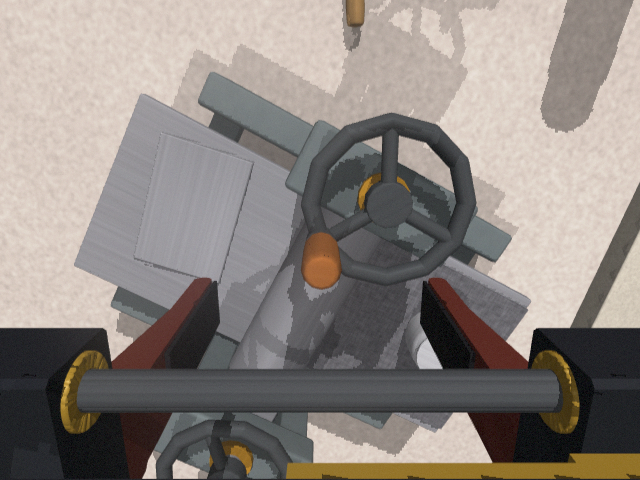

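The wrist view puts the handle top at (321,272), where I predicted (318,273). That agrees to about 1 mm, so I'll descend and grip.

Run:
```python
from station import r
import cv2,numpy as np
from h import *
w=r.snapshot("wrist");print(pix2w(w,389,205,.243),pix2w(w,321,272,.296))
r.servo_line([.5174,.1503,.273+.163],speed=.1)
print(r.sense()["contact_force"])
r.grab(45)
s=r.sense();print(s["clock"],s["tcp_pos"],s["opening"],s["contact_force"])
# test few small steps clockwise
P=s["tcp_pos"];v=P[:2]-A;th=np.arctan2(v[1],v[0]);print(np.degrees(th),np.hypot(*v))
for k in range(4):
    th-=np.radians(5)
    r.servo_line([A[0]+.05*np.cos(th),A[1]+.05*np.sin(th),.436],speed=.05)
    s=r.sense();v=s["tcp_pos"][:2]-A
    print(s["clock"],np.degrees(th),np.degrees(np.arctan2(v[1],v[0])),np.hypot(*v),s["contact_force"],s["opening"])
w=r.snapshot("wrist");cv2.imwrite("pics/w2.png",w["frame"][:,:,::-1])
```

```text
[0.5535532  0.18686727 0.243     ] [0.51863074 0.15191573 0.296     ]
[-1.08313444  0.48476408 -0.34299949]
5.925 [0.51779419 0.15050163 0.43603149] 0.021178976102795174 [ 4.70919144  2.09516964 -1.49760434]
-135.1707545266635 0.04921780382983866
6.175 -140.17075452666347 -140.05760203059702 0.04941364982815156 [ 6.49282168  2.54934844 -0.996861  ] 0.02101356338808274
6.425 -145.17075452666347 -145.03668356754613 0.04943217902462782 [ 6.75208446  2.90220871 -1.99288051] 0.021301037075713642
6.675 -150.17075452666347 -149.93789231660702 0.049455770090933125 [ 5.38548097  1.32012422 -1.40855172] 0.02102816332633169
6.925 -155.17075452666347 -154.92209227887102 0.049462791690855955 [ 5.2999617   0.97323534 -0.9616406 ] 0.02138964527100862
```

View pics/w2.png

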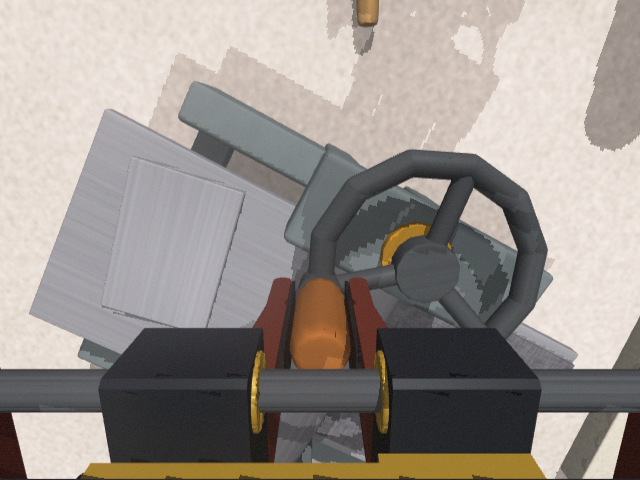

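The grip holds and the spokes have turned with the handle. I'll cover the guaranteed-free range in larger steps, then take small force-checked steps towards the stop.

```bash
cat >> h.py <<'E'
R0=.0495
def step(r,th,speed):
    r.servo_line([A[0]+R0*np.cos(th),A[1]+R0*np.sin(th),.436],speed=speed)
    s=r.sense();v=s["tcp_pos"][:2]-A;F=s["contact_force"]
    rad=v/np.hypot(*v); ccw=np.array([-rad[1],rad[0]])
    return s,np.degrees(np.arctan2(v[1],v[0])),F[:2]@ccw,F[:2]@rad
E
python3 - <<'E'
from station import r
from h import *
th=np.radians(-155.17)
for dg,sp in [(10,.1)]*5+[(15,.1)]*3+[(3,.05)]*2+[(3,.2)]*3:
    th-=np.radians(dg); s,a,ft,fr=step(r,th,sp)
    print(dg,sp,round(s["clock"],3),round(np.degrees(th),2),round((a-np.degrees(th)+180)%360-180,2),ft.round(1),fr.round(1),s["contact_force"][2].round(1))
print(np.degrees(th))
E
```

```text
10 0.1 7.225 -165.17 0.01 0.1 -4.3 -0.2
10 0.1 7.475 -175.17 0.02 -0.2 -4.5 -1.0
10 0.1 7.725 -185.17 0.04 -0.9 -3.9 -0.2
10 0.1 7.975 -195.17 0.01 0.0 -1.7 0.1
10 0.1 8.225 -205.17 -0.05 -0.6 0.0 1.1
15 0.1 8.508 -220.17 -0.33 -1.8 2.1 0.8
15 0.1 8.792 -235.17 -0.21 -1.8 4.5 1.1
15 0.1 9.075 -250.17 -0.15 -1.4 6.8 0.6
3 0.05 9.325 -253.17 0.5 1.8 5.8 1.1
3 0.05 9.575 -256.17 0.65 2.6 6.2 1.4
3 0.2 9.825 -259.17 0.67 2.9 6.5 0.6
3 0.2 10.075 -262.17 0.67 3.4 7.2 0.4
3 0.2 10.325 -265.17 0.7 2.5 6.5 0.8
-265.17
```

```bash
sed -i 's/^A=.*/A=np.array([0.5531,0.1857])/' h.py
python3 - <<'E'
from station import r
from h import *
th=np.radians(-265.17);i=0
while 1:
    th-=np.radians(4); s,a,ft,fr=step(r,th,.1);i+=1
    lag=(a-np.degrees(th)+180)%360-180
    if i%8==0 or ft>8: print(round(s["clock"],3),round(np.degrees(th),2),round(lag,2),ft.round(1),fr.round(1),s["contact_force"][2].round(1),s["opening"].round(4))
    if ft>12 or lag>2 or s["clock"]>41: break
print(np.degrees(th),s["tcp_pos"],s["contact_force"])
E
```

```text
Traceback (most recent call last):
AttributeError: 'float' object has no attribute 'round'
```

Run:
```python
from station import r
from h import *
s=r.sense();v=s["tcp_pos"][:2]-A
a=np.degrees(np.arctan2(v[1],v[0]));print(s["clock"],a,a-360,s["contact_force"])
i=round((10.325-0)*0+(s["clock"]-10.325)/.25);th=np.radians(-265.17-4*i);print(i,np.degrees(th))
if abs((a-np.degrees(th)+180)%360-180)>3: raise SystemExit
i=0
while 1:
    th-=np.radians(4); s,a,ft,fr=step(r,th,.1);i+=1
    lag=(a-np.degrees(th)+180)%360-180
    if i%8==0 or ft>8: print(*np.round([s["clock"],np.degrees(th),lag,ft,fr,s["contact_force"][2],s["opening"]*1000],2))
    if ft>12 or lag>2 or s["clock"]>41: break
print(np.degrees(th),s["tcp_pos"],s["contact_force"])
```

```text
12.325 63.32269850131065 -296.67730149868936 [-0.61275665  5.70564694  0.70044283]
8 -297.17
14.32 -329.17 0.18 3.09 5.59 0.46 21.27
16.32 -361.17 -0.18 2.4 4.03 -0.49 20.98
18.32 -393.17 -0.23 1.28 3.56 0.47 21.31
20.32 -425.17 -0.06 3.01 4.19 1.34 21.01
22.32 -457.17 -0.1 2.17 1.44 2.09 21.43
24.32 -489.17 -0.07 2.92 -2.87 2.11 21.11
26.32 -521.17 -0.02 3.43 -3.06 2.45 21.13
28.32 -553.17 -0.13 1.97 3.35 3.73 21.08
30.32 -585.17 -0.24 2.75 4.71 3.52 21.46
31.32 -601.17 2.55 21.75 4.33 6.59 20.56
-601.1699999999987 [0.52712756 0.22827728 0.43596495] [-20.82437851  -7.6293154    6.58657675]
```

Contact at about -598.6°: the tangential force jumped from about 3 N to 22 N. I'll hold there and check with one more small push and a picture.

Run:
```python
from station import r
import cv2
from h import *
th=np.radians(-602.17); s,a,ft,fr=step(r,th,.1);print(a-720,ft,fr)
r.wait(.3);s=r.sense();print(s["clock"],s["tcp_pos"],s["contact_force"],s["opening"])
w=r.snapshot("wrist");cv2.imwrite("pics/w3.png",w["frame"][:,:,::-1])
t=r.snapshot("scene");cv2.imwrite("pics/s3.png",cv2.resize(t["frame"][120:320,180:460,::-1],None,fx=2.8,fy=2.8))
```

```text
-599.0401390097988 25.690787904746124 4.71377529556692
31.875 [0.52744495 0.22842614 0.43593788] [-24.08495171  -9.79989236   7.14247852] 0.02072353200351471
```

View pics/w3.png

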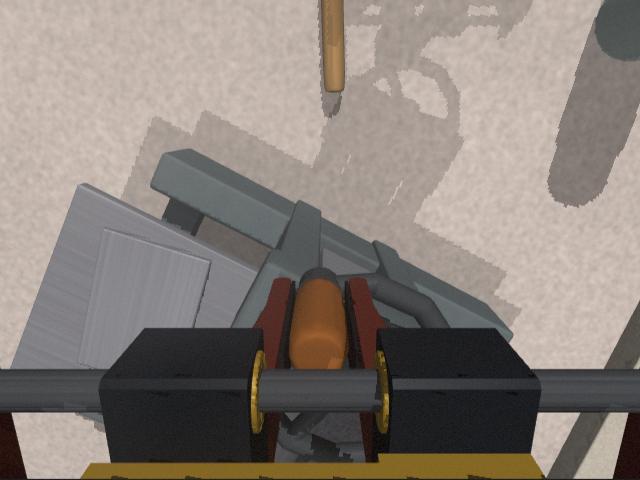

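View pics/s3.png

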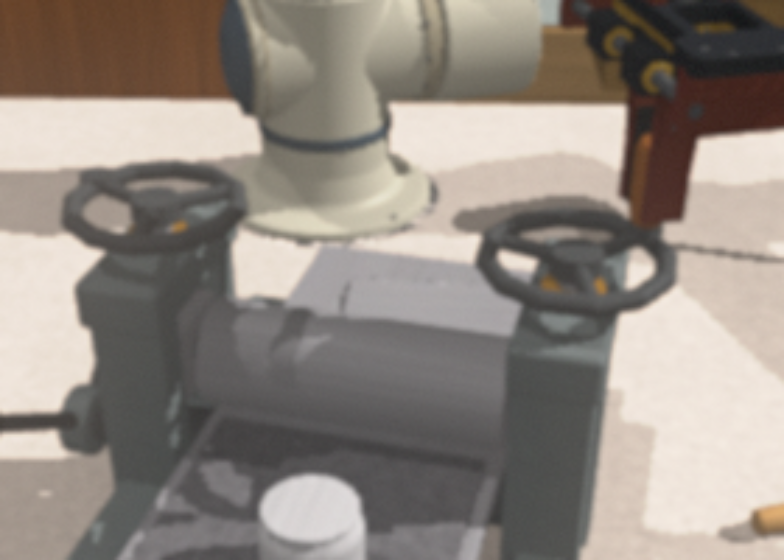

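The wrist view shows the handle between the pads at (318,335). It barely yielded to the extra push, at 26 N, so this is the stop. Now I'll back off 720° from the stop angle.

Run:
```python
from station import r
import cv2
from h import *
st=-598.8; th=st
for i in range(1,73):
    th=st+10*i
    s,a,ft,fr=step(r,np.radians(th),.1)
    lag=(a-th+180)%360-180
    if i%8==0 or abs(ft)>12: print(*np.round([s["clock"],th,lag,ft,fr,s["contact_force"][2],s["opening"]*1000],2))
    if abs(ft)>25 or abs(lag)>3: print("STOP");break
r.wait(.3)
s=r.sense();v=s["tcp_pos"][:2]-A;print(s["clock"],th,np.degrees(np.arctan2(v[1],v[0])),s["tcp_pos"],s["contact_force"],s["opening"])
for n in("wrist","top"):
  w=r.snapshot(n);cv2.imwrite(f"pics/{n}4.png",w["frame"][:,:,::-1])
```

```text
33.99 -518.8 0.46 1.06 3.87 3.58 21.08
35.99 -438.8 0.2 0.14 1.46 2.25 21.42
37.99 -358.8 0.36 -1.19 5.88 2.14 21.3
39.99 -278.8 0.65 0.53 5.31 2.87 20.69
41.99 -198.8 0.31 0.72 5.31 3.88 20.96
43.99 -118.8 0.31 0.04 1.93 2.76 21.16
45.99 -38.8 0.1 0.14 4.38 3.19 20.97
47.99 41.2 0.92 -0.79 4.62 1.05 21.5
49.99 121.2 0.32 0.29 5.52 2.89 21.06
50.2917 121.20000000000005 121.40561064429919 [0.52712684 0.2282415  0.43602615] [-3.92536852  4.07333444  3.11120404] 0.020993852085600374
```

View pics/wrist4.png

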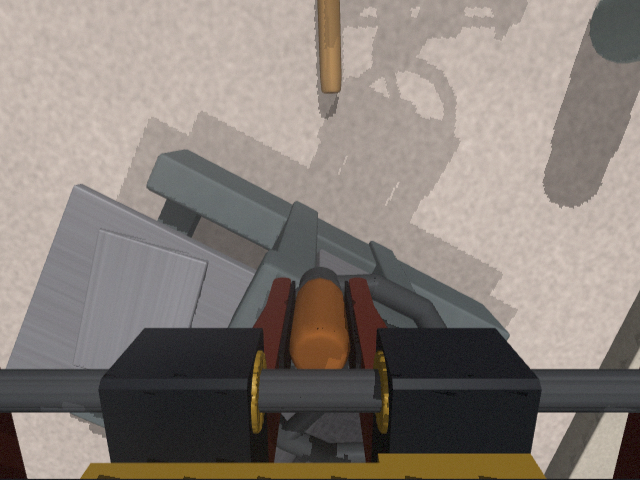

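View pics/top4.png

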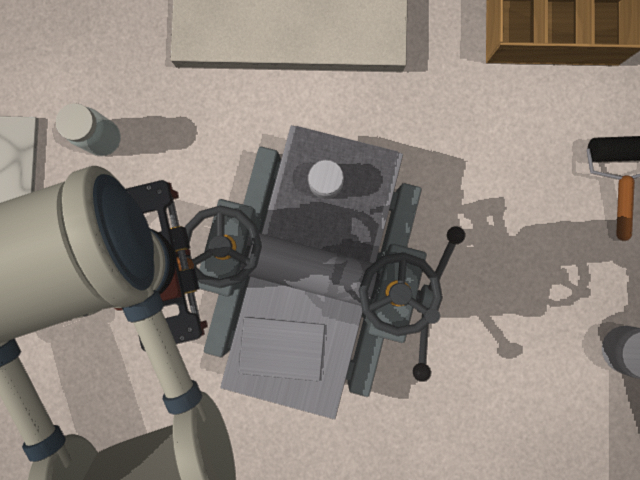

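After two turns the wrist view matches the one at the stop, with the handle between the pads at (318,335). In the top view the plate (282,348), tin (325,178) and plain wheel (400,293) haven't moved. I'm handing in.

Run:
```python
from station import r
print(r.sense()["joint_vel"].round(3)); r.hand_in(); print(r.sense()["clock"])
```

```text
[-0.017 -0.042  0.042  0.069 -0.014  0.073]
the job is handed in; nothing more can be done
the job is handed in; nothing more can be done
```

The pressure screw is set: I screwed it down to its stop by the handle, then backed it off two full turns. I handed in at about 50 s of the 67 s allowed, and no verdict was reported.

- **Stop:** I gripped the crank handle on the robot's left wheel with 45 N and turned it clockwise about 464° (1.29 turns). At the stop the tangential force jumped from about 3 N to 22–26 N, and the wheel barely moved when I pushed a little further. I held it there for over 0.3 s.
- **Back-off:** I turned it 720° anticlockwise from the stop angle. The gripper finished at 121.4°, against 121.0–121.2° for exactly two turns, so within about 0.5° (0.22 rad is 12.6°). I can't read the screw value directly, but the wrist view matched the one taken at the stop.
- **Final state:** The fingers are still closed on the handle (21 mm opening, 45 N commanded) and the arm is at rest. The top view showed the plain wheel, zinc plate and ink tin where they started.

One script crashed on a print error partway through screwing down. The arm stopped safely; I confirmed the handle's angle from the arm's position before going on. No check failed, but sideways forces of about 4–7 N showed the wheel axis estimate was slightly off. I shifted it by about 0.6 mm; forces of up to about 6 N remained.

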